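# Torque the gearbox spindle nut with the click wrench

## Task

Pick the click-type torque wrench up from the cork mat, fit its square socket fully down over the square nut on the gearbox with the handle to the left (towards +y), and turn the handle clockwise (seen from above) until the nut is tight and the hinge in the wrench breaks over at its set torque. Ease off as soon as it has clicked - do not keep pulling until the hinge runs out of travel - then, without loosening the nut, lift the wrench off and lay it flat on the mat again, setting it down gently and leaving the other things where they are.

Things in the scene. Friction and masses are not known exactly. Their poses are not given: they have to be found in the camera images.
- socket (a point): Centre of the underside of the wrench's head: a square steel frame, 66 mm outside, 43 mm inside (through hole), 30 mm high, sides along its x and y axes. x points along the straight handle, away from the head; z up. It fits the nut with about 1.5 mm to spare all round; fully down, this point coincides with nut_seat.
- grip (a point): Centre of the black rubber grip on the wrench's handle: a bar 24 mm wide, 26 mm high, 90 mm long along its x (away from the head), to be pinched across its width from above. It lies 170 mm from socket along x, 26 mm above the wrench's underside. Beyond it is a round end knob, 52 mm across; a shaft 18 mm wide leads to the hinge.
- handle (a joint): Break-over hinge of the wrench, rad: 0 = straight, grows as the handle gives way clockwise (from above). A spring holds it straight up to 1.7 N m (14 N sideways at mid-grip, less if the hand also twists); then it gives with hardly more force (1.5 N m per rad) to a hard stop at 0.30, and springs back when let go. Clear click: 0.08 to 0.15; over 0.22 is too far.
- nut_seat (a point): Square steel nut on the gearbox, axis vertical: the point on its axis on the round 68 mm shoulder where the wrench's head rests, 65 mm above the table. Above it the nut is 40 mm square, 24 mm high (top 6 mm stepped in as a lead-in). x and y are square to its flats and turn with it. At the start one flat faces left (+y) within 25 degrees: lay the handle that way.
- nut (a joint): Angle of the nut on its thread, rad, grows as it is tightened (clockwise seen from above). It runs with a light drag (0.45 N m) for an unknown angle of 0.2 to 0.55 rad from its start, then comes up solid. It turns back as easily as it runs. The socket has some 0.07 rad of play on it either way.
- gearbox: Round aluminium gearbox, 120 mm across, on a fixed dark steel base plate 150 x 150 mm, 12 mm thick; its round top is 58 mm above the table. Origin: centre of the base's underside.
- mat: Brown cork mat fixed on the table, 360 mm along its x (which points roughly to +y of the table), 140 mm along its y, 4 mm thick. Origin: centre of its underside.
- bearing: bystander: steel bearing ring, 40 mm across, 12 mm high, lying near the gearbox
- pinion: bystander: small dark steel pinion, 38 mm across, 34 mm high, standing beyond the gap between gearbox and mat
- battery_pack: bystander: black and red battery pack, 110 x 75 x 64 mm, to the right of the gearbox
- screwdriver: bystander: screwdriver with red handle, lying beyond the gearbox
- grease_can: bystander: grey can, 60 mm across, 90 mm high, beyond the mat
- brush: bystander: small brush, 150 mm long, lying beyond the mat
- drill_body: bystander: red drill body, about 230 x 60 x 77 mm, far right
- wrench: Steel click wrench, 290 mm long, 0.36 kg, at the start flat on the mat with its handle to the left (+y); same origin and axes as socket. The handle is hinged to the head 48 mm from the origin along x. Centre of mass about 110 mm along x. Lying flat, it rests on the head and the end knob.
There are look-alikes about, which are no part of the job. There is more than one size of the gearbox; the job needs the middle-sized.

How it is judged:
On the way, in this order (a step that is already met when the one before it is completed fails the run):
1. the wrench's socket is fully down on the nut (horizontal distance between socket and nut_seat below 0.005 m and z of socket in the frame of nut_seat between -0.006 and 0.005 m and angle between socket's own z axis and vertical below 0.1 rad), for 0.2 s.
2. with the socket on the nut, the nut is tight and the wrench has broken over (all of step 1 and value of joint handle above 0.05 rad and value of joint nut above 0.97 rad), for 0.15 s.
3. the handle has been eased off and the wrench lifted off the nut (value of joint handle below 0.04 rad and z of socket in the frame of nut_seat above 0.03 m), for 0.1 s.
At the end, for the whole second after the job is handed in: The wrench lies flat (within 0.08 rad) and still on the mat, released, with the centre of its head and the middle of its grip both over the mat; the nut is still within 0.1 rad of where it came up tight (x of socket in the frame of mat between -0.17 and 0.17 m and y of socket in the frame of mat between -0.065 and 0.065 m and x of grip in the frame of mat between -0.17 and 0.17 m and y of grip in the frame of mat between -0.065 and 0.065 m and angle between socket's own z axis and vertical below 0.08 rad and z of socket in the frame of mat below 0.012 m and linear speed of wrench below 0.02 m/s and value of joint nut above 0.9 rad); the robot touches nothing.
It fails at once if the handle is pulled on past the click (hinge beyond 0.22 rad) (value of joint handle above 0.22 rad).
It fails at once if the wrench is forced against the nut or gearbox (over 50 N) while its socket is not down on the nut (contact force between wrench and gearbox above 50 N and z of socket in the frame of nut_seat above 0.008 m).
It fails at once if the wrench is dropped or slammed on the mat (over 50 N) (contact force between wrench and mat above 50 N).
It fails at once if a bystander is pushed away (over 20 mm) (distance of any of bearing, pinion, battery_pack, screwdriver, grease_can, brush, drill_body from where it was at the start of the episode above 0.02 m).
It also fails if it takes over 69 s, if anything falls off the work surface, if the arm or the gripper's body presses on something with over 40 N, if the wrist force passes 120 N, or if a joint passes its speed limit or range.

## Robot

A 6-joint arm with a two-finger parallel gripper is mounted at the origin on the work surface. World frame = base frame: x ahead of the robot, y to its left, z up, the work surface at z = 0. Lengths are in m, angles in rad, forces in N, time in s.
With the tool pointing down it reaches from about 0.225 to 0.875 m from the base axis. Payload 3.4 kg.
Tool frame: the origin (TCP) lies at the very end of the fingers, on their centre line; the grasp point (between the pads) lies 19 mm behind it; z points along the fingers, y is the direction in which the jaws open and shut (so a half turn about z gives the same grasp; the last joint's range is limited). The gripper opens to 85 mm and grips with 20 to 120 N. Pads are 22 mm wide; open, the fingers measure 114 mm over their backs; the gripper's body (76 mm by 85 mm) begins 54 mm behind the grasp point. The pads swing forward as they close: fully open they stand 13 mm farther back than shut.
Start: joints at [1.093, 0.276, 1.505, -0, 1.361, -0.121], TCP at [0.201, 0.539, 0.231] pointing down, gripper open.
Joint ranges: [-2.89, 2.89], [-0.75, 2.08], [0.22, 2.7], [-1.18, 4.32], [0.11, 2.71], [-2.7, 2.7]. Speed limits (rad/s): [2.57, 2.57, 3.14, 3.14, 3.14, 3.14].

## Interface

Orientations are given as a unit quaternion [w, x, y, z].
In Python, from rig import get_state, get_image, calibration, sign_off gives the robot as it stands. The module is installed in compiled form; this text tells all that it offers.
- The arm moves only by the tool drive_tool, never from a script. Its argument "targets" is one flat list of numbers, 7 for each row, row after row: the turn, a rotation vector about the tool's x, y, z in degrees, then the shift along the tool's x, y, z in mm, then the opening, from 0 (shut) to 1 (fully open). In form: [wx, wy, wz, tx, ty, tz, fingers, wx, wy, wz, tx, ty, tz, fingers, ...]. A call has 1 to 12 rows; each row shifts and turns the commanded pose from where the row before left it, along the tool's axes as they then stand; what a row does not reach is not made up. A row lasts 1/8 s, in which the tool goes at most 62.5 mm and 10.7 degrees, less where a joint would pass 70% of its speed; a pose out of reach is approached as far as the arm can. A call is refused whole if a number of a shift passes 62.5 or a number of a turn 10.7, either way. A call with a gripper value outside its range is refused whole. The fingers move at their own pace and stop on an object; "grip_force" is the grip in N (left out, the last holds). Time passes only in rows, so rows that do not move let the fingers close. It gives the time, the measured TCP pose, the force and the opening at its end, in the units of the state.
- get_state(): the state, without advancing time (a new reading comes with each control period).
- get_image(name): name is "scene" or "top" or "wrist"; returns the picture (480x640x3 uint8, red, green, blue); there is no depth.
- calibration(name): a dict with "mtx" (3x3 intrinsics, pixels), "world_to_cam" (4x4, takes a point from world to camera coordinates); the wrist camera has in their place "hand_eye" (4x4, takes a point from camera to tool coordinates, whose origin is the TCP and whose axes are the flange's). Camera axes: x right, y down, z forward; pixel columns grow to the right and rows downward; lengths in m; the calibration is good to about 2 mm. A picture is of the moment at which its call begins: read the wrist's pose just before it. calibration takes no time and is no camera call.
- sign_off(): hands the job in, once; it reports no verdict.
The state is a dict: "clock": time; "qpos": joint angles; "qd": joint speeds; "effort": joint torques, N m; "position": TCP position; "ee_rot": TCP orientation; "contact_force": force on the tool from outside, world axes, zero at the start; "moment": the same for the moment, N m; "width": finger opening in m.
Only numpy, scipy, OpenCV 4.12 (cv2) and the standard library are available. Lean on these libraries where they do the work, as an engineer would, in place of code of your own. Each camera call takes 0.05 s, during which the arm holds its last target.

## Working session

There is one attempt and no reset: what is moved stays moved. The work goes in short steps, Python scripts to look and compute and a tool call to move; the robot and the scene stay as the last step left them, time stands still between calls to the robot, and variables do not carry over. Pictures are saved under pics/ and viewed, and the job is handed in when it is done.

Besides the shell and the picture viewer there is one more tool, called after "Emit:" as name(argument=value, ...), one argument or row to a line, values as JSON. drive_tool: Moves the arm, as the interface text tells. Its arguments: {"type":"object","properties":{"targets":{"type":"array"},"grip_force":{"type":"number"}},"required":["targets"]}

```bash
mkdir -p pics; python3 - <<'E'
from rig import *
import cv2, numpy as np
s=get_state(); print({k:np.round(v,3).tolist() for k,v in s.items()})
for n in ["scene","top","wrist"]:
    im=get_image(n); cv2.imwrite(f"pics/{n}0.png",im[:,:,::-1])
    c=calibration(n); print(n,{k:np.round(v,4).tolist() for k,v in c.items()})
E
```

```text
{'clock': 0.0, 'qpos': [1.093, 0.277, 1.506, -0.0, 1.361, -0.121], 'qd': [-0.001, 0.001, -0.001, 0.0, -0.002, -0.0], 'effort': [0.001, -41.677, -24.58, -0.0, 0.011, -0.0], 'position': [0.201, 0.538, 0.23], 'ee_rot': [-0.0, 0.177, 0.984, -0.001], 'contact_force': [0.492, -1.112, 0.09], 'moment': [0.006, -0.01, -0.026], 'width': 0.085}
scene {'mtx': [[469.4123, 0.0, 311.8751], [0.0, 469.4123, 241.238], [0.0, 0.0, 1.0]], 'world_to_cam': [[-0.7225, 0.6912, 0.0179, 0.4054], [0.4906, 0.5307, -0.6912, -0.1808], [-0.4872, -0.4906, -0.7225, 1.3084], [0.0, 0.0, 0.0, 1.0]]}
top {'mtx': [[467.6151, 0.0, 316.5086], [0.0, 467.6151, 247.2254], [0.0, 0.0, 1.0]], 'world_to_cam': [[0.0082, -1.0, -0.0038, -0.0329], [-0.9983, -0.0079, -0.0573, 0.5284], [0.0573, 0.0043, -0.9983, 1.1257], [0.0, 0.0, 0.0, 1.0]]}
wrist {'mtx': [[397.3958, 0.0, 323.5005], [0.0, 397.3958, 238.4137], [0.0, 0.0, 1.0]], 'hand_eye': [[0.0002, -0.954, -0.2998, 0.0771], [1.0, 0.0003, -0.0, 0.0013], [0.0001, -0.2998, 0.954, -0.1423], [0.0, 0.0, 0.0, 1.0]]}
```

View pics/top0.png

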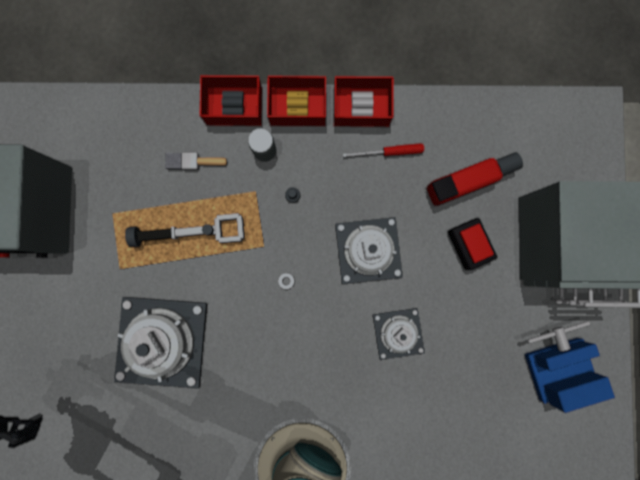

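View pics/scene0.png

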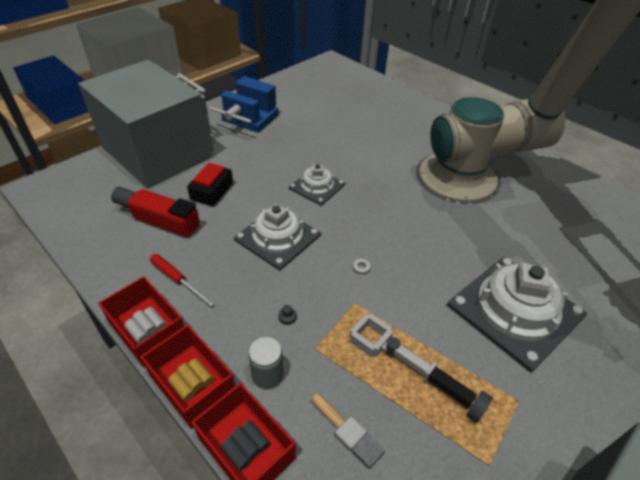

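View pics/wrist0.png

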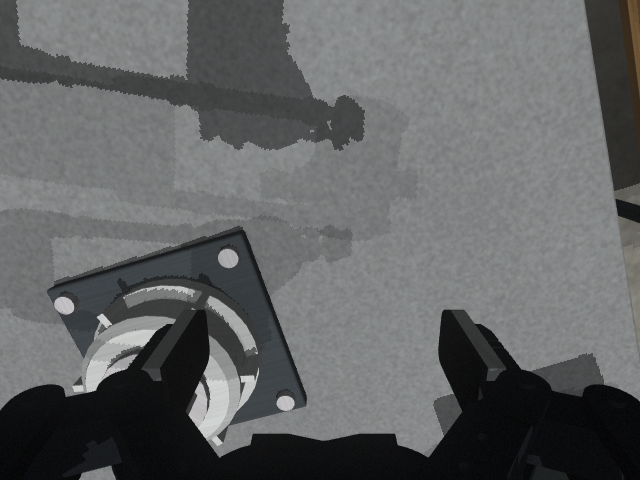

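Top view candidates: gearboxes at (158,343) large, (368,250) middle and (400,335) small. The mat with the wrench is at (188,230). The middle base is about 62 px across, which at 417 px/m is about 150 mm and fits. I'll check it in close crops.

```bash
cat > h.py <<'E'
from rig import *
import cv2, numpy as np
from scipy.spatial.transform import Rotation as R
def Rq(q): return R.from_quat([q[1],q[2],q[3],q[0]])
def cam(n,s=None):
    c=calibration(n)
    if 'world_to_cam' in c: T=np.linalg.inv(c['world_to_cam'])
    else:
        T=np.eye(4); T[:3,:3]=Rq(s['ee_rot']).as_matrix(); T[:3,3]=s['position']; T=T@np.array(c['hand_eye'])
    return np.array(c['mtx']),T
def toplane(K,T,uv,z):
    uv=np.atleast_2d(np.array(uv,float)); d=np.c_[uv,np.ones(len(uv))]@np.linalg.inv(K).T@T[:3,:3].T
    o=T[:3,3]; return o+d*((z-o[2])/d[:,2:3])
def proj(K,T,P):
    P=np.atleast_2d(P); Ti=np.linalg.inv(T); c=P@Ti[:3,:3].T+Ti[:3,3]; p=c@K.T; return p[:,:2]/p[:,2:]
E
python3 - <<'E'
from h import *
im=cv2.imread('pics/top0.png'); sc=cv2.imread('pics/scene0.png')
a=cv2.resize(im[180:280,105:265],None,fx=5,fy=5,interpolation=cv2.INTER_CUBIC)
cv2.imwrite('pics/c1.png',a)
b=cv2.resize(im[205:295,325:415],(450,450),interpolation=cv2.INTER_CUBIC)
cc=cv2.resize(sc[195:270,230:325],(350,276),interpolation=cv2.INTER_CUBIC)
o=np.zeros((450,800,3),np.uint8);o[:,:450]=b;o[:276,450:]=cc;cv2.imwrite('pics/c2.png',o)
K,T=cam('top')
hsv=cv2.cvtColor(im,cv2.COLOR_BGR2HSV)
# mat mask
m=((hsv[...,0]>8)&(hsv[...,0]<25)&(hsv[...,1]>90)).astype(np.uint8)
m[:180]=0;m[280:]=0;m=cv2.morphologyEx(m,cv2.MORPH_CLOSE,np.ones((15,15)))
cs,_=cv2.findContours(m,cv2.RETR_EXTERNAL,cv2.CHAIN_APPROX_NONE);c=max(cs,key=cv2.contourArea)
P=toplane(K,T,c[:,0].astype(float),0.004)[:,:2]
print('mat',cv2.minAreaRect((P*1000).astype(np.float32)))
# gearbox base
g=((hsv[...,2]<75)).astype(np.uint8)
for (x0,x1,y0,y1) in [(325,412,210,292),(365,432,300,365),(108,215,290,392)]:
    mm=np.zeros_like(g);mm[y0:y1,x0:x1]=g[y0:y1,x0:x1]
    mm=cv2.morphologyEx(mm,cv2.MORPH_OPEN,np.ones((3,3)));mm=cv2.morphologyEx(mm,cv2.MORPH_CLOSE,np.ones((5,5)))
    cs,_=cv2.findContours(mm,cv2.RETR_EXTERNAL,cv2.CHAIN_APPROX_NONE);c=max(cs,key=cv2.contourArea)
    P=toplane(K,T,c[:,0].astype(float),0.012)[:,:2];print('base',cv2.minAreaRect((P*1000).astype(np.float32)))
E
```

```text
mat ((570.2903442382812, 290.3845520019531), (139.0612030029297, 358.747802734375), 9.400826454162598)
base ((521.9440307617188, -154.43423461914062), (149.55865478515625, 149.060791015625), 6.596629619598389)
base ((321.89520263671875, -226.617431640625), (109.78166961669922, 110.17638397216797), 9.29413890838623)
base ((295.8385925292969, 346.600830078125), (210.6305389404297, 208.14279174804688), 86.11359405517578)
```

View pics/c1.png

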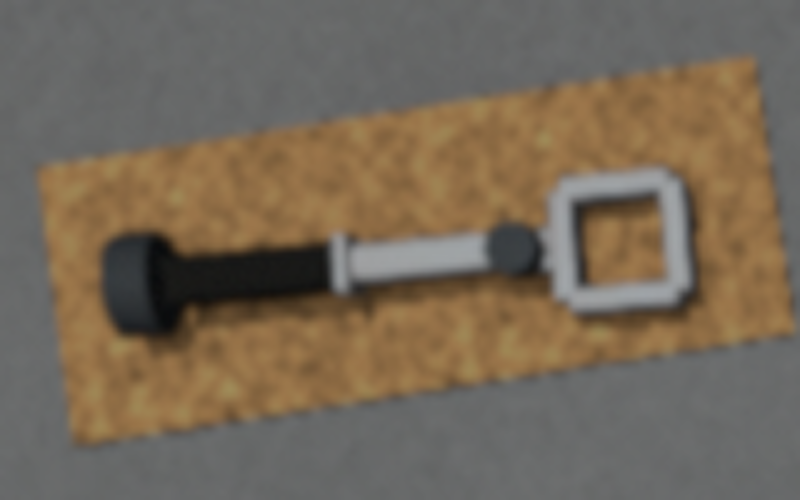

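View pics/c2.png

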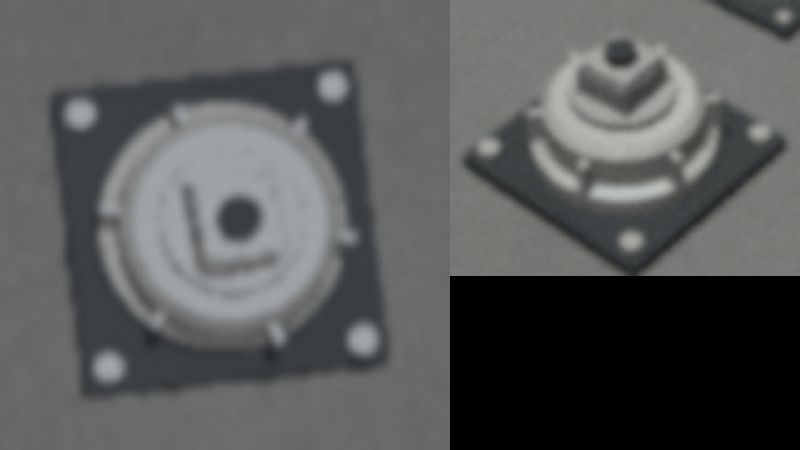

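The middle gearbox, at top px (368,250), has a base of 149.5 mm, so it is the right one; the others measure 110 and 210 mm. The nut's left flat faces about 102° in world yaw, and the wrench points at about 95°. I'll turn the tool so its x runs along the wrench, then look at the nut from close up.

Emit:
drive_tool(
  targets=[0, 0, 9.5, 0, 0, 0, 1, 0, 0, 9.5, 0, 0, 0, 1, 0, 0, 9.5, 0, 0, 0, 1, 0, 0, 9.5, 0, 0, 0, 1, 0, 0, 9.5, 0, 0, 0, 1, 0, 0, 9.5, 0, 0, 0, 1],
)

```text
clock: 0.9
position: [0.2007, 0.5386, 0.2309]
ee_rot: [0.0, 0.628, 0.778, -0.0]
contact_force: [-0.9, 0.2, 0.3]
width: 0.0852
```

```bash
cat >> h.py <<'E'
def plan(x,y,z,yaw):
    """tool-frame shift (mm) at current orientation and wz (deg) to reach pose, tool down, tool x at yaw deg"""
    s=get_state(); M=Rq(s['ee_rot']).as_matrix()
    cur=np.degrees(np.arctan2(M[1,0],M[0,0])); d=np.array([x,y,z])-s['position']
    a=np.radians(yaw); Mt=np.array([[np.cos(a),np.sin(a),0],[np.sin(a),-np.cos(a),0],[0,0,-1]]) 
    rv=R.from_matrix(M.T@Mt).as_rotvec(degrees=True)
    print('t',round(s['clock'],2),'pos',np.round(s['position'],4),'yaw',round(cur,2),'z-axis',np.round(M[:,2],4),'F',np.round(s['contact_force'],1),'Mo',np.round(s['moment'],2),'w',round(s['width'],4))
    print('turn(deg)',np.round(rv,2),'| shift cur axes(mm)',np.round(M.T@d*1000,1),'| shift target axes',np.round(Mt.T@d*1000,1))
E
python3 -c "
from h import *
plan(0.539,-0.229,0.25,102.5)"
```

```text
t 0.9 pos [0.2007 0.5386 0.2309] yaw 102.25 z-axis [-3.e-04 -7.e-04 -1.e+00] F [-0.9  0.2  0.3] Mo [0.01 0.05 0.05] w 0.0852
turn(deg) [-0.03  0.03 -0.25] | shift cur axes(mm) [-821.9  167.8  -18.7] | shift target axes [-822.6  164.1  -19.1]
```

Emit:
drive_tool(
  targets=[0, 0, 0, -58, 12, -2, 1, 0, 0, 0, -58, 12, -2, 1, 0, 0, 0, -58, 12, -2, 1, 0, 0, 0, -58, 12, -2, 1, 0, 0, 0, -58, 12, -2, 1, 0, 0, 0, -58, 12, -2, 1, 0, 0, 0, -58, 12, -2, 1, 0, 0, 0, -58, 12, -2, 1, 0, 0, 0, -58, 12, -2, 1, 0, 0, 0, -58, 12, 0, 1],
)

```text
clock: 2.15
position: [0.4446, -0.0031, 0.2495]
ee_rot: [0.0, 0.626, 0.78, 0.0]
contact_force: [1.7, 0.6, 0.4]
width: 0.0855
```

Emit:
drive_tool(
  targets=[0, 0, 0, -58, 12, 0, 1, 0, 0, 0, -58, 12, 0, 1, 0, 0, 0, -58, 12, 0, 1, 0, 0, 0, -58, 12, 0, 1, 0, 0, 0, 0, 0, 0, 1, 0, 0, 0, 0, 0, 0, 1],
)

```text
clock: 2.9
position: [0.5408, -0.2169, 0.2486]
ee_rot: [-0.001, 0.626, 0.78, 0.0]
contact_force: [0.9, 0.8, -0.1]
width: 0.0851
```

```bash
python3 -c "
from h import *
plan(0.539,-0.229,0.25,102.5)
s=get_state(); im=get_image('wrist'); cv2.imwrite('pics/nut1.png',im[:,:,::-1]); 
import pickle; pickle.dump(s,open('nut1.pkl','wb'))
K,T=cam('wrist',s); print(proj(K,T,[[0.522,-0.154,0.089],[0.522,-0.154,0.065]]))
"
```

```text
t 2.9 pos [ 0.5408 -0.2169  0.2486] yaw 102.52 z-axis [-0.0017  0.0016 -1.    ] F [ 0.9  0.8 -0.1] Mo [-0.08  0.01 -0.01] w 0.0851
turn(deg) [-0.07 -0.11  0.02] | shift cur axes(mm) [-11.4  -4.4  -1.5] | shift target axes [-11.4  -4.4  -1.4]
[[316.97188956 131.82033291]
 [317.46531137 130.5616173 ]]
```

View pics/nut1.png

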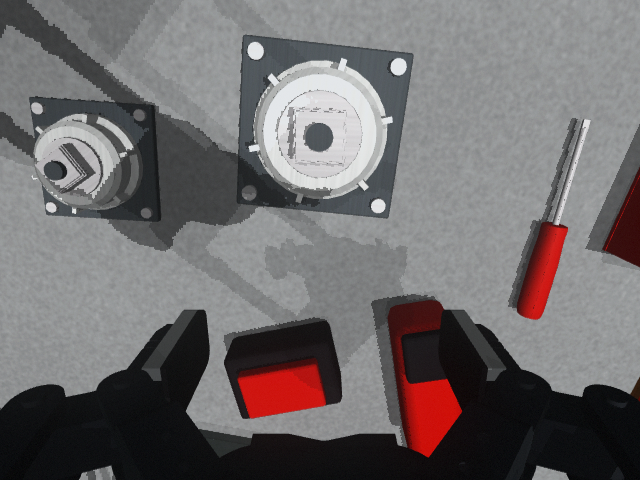

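The wrist view shows the middle gearbox with its nut at about (318,136), nearly square to the image. The screwdriver, battery and drill are clear below. Zooming in on the nut.

```bash
python3 -c "
from h import *
im=cv2.imread('pics/nut1.png')
cv2.imwrite('pics/nut1c.png',cv2.resize(im[85:190,265:375],None,fx=5.5,fy=5.5,interpolation=cv2.INTER_NEAREST))"
```

```text
(no output)
```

View pics/nut1c.png

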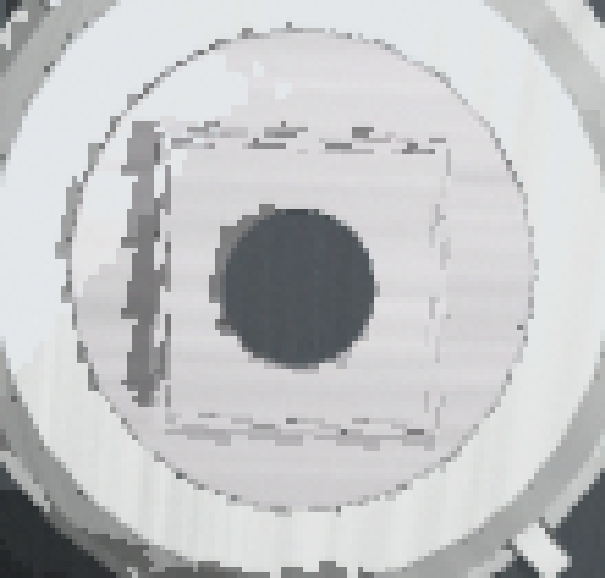

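Emit:
drive_tool(
  targets=[0, 0, 0, -6, -1, 45, 1, 0, 0, 0, -6, -1, 45, 1, 0, 0, 0, 0, 0, 0, 1, 0, 0, 0, 0, 0, 0, 1],
)

```text
clock: 3.45
position: [0.5428, -0.2288, 0.1611]
ee_rot: [0.001, 0.625, 0.781, 0.0]
contact_force: [0.2, -0.7, -0.4]
width: 0.0854
```

```bash
python3 -c "
from h import *
plan(0.539,-0.229,0.16,102.5)
s=get_state(); im=get_image('wrist')[:,:,::-1]; cv2.imwrite('pics/nut2.png',im); 
import pickle; pickle.dump(s,open('nut2.pkl','wb'))
K,T=cam('wrist',s); p=proj(K,T,[[0.522,-0.154,0.083]])[0]; print(p)
x,y=int(p[0])-85,max(0,int(p[1])-75)
print(x,y)
c=im[y:y+150,x:x+170]
l=cv2.createCLAHE(6,(4,4)).apply(cv2.cvtColor(c,cv2.COLOR_BGR2GRAY))
cv2.imwrite('pics/nut2c.png',cv2.resize(l,None,fx=4,fy=4,interpolation=cv2.INTER_NEAREST))
"
```

```text
t 3.45 pos [ 0.5428 -0.2288  0.1611] yaw 102.62 z-axis [ 2.3e-03 -9.0e-04 -1.0e+00] F [ 0.2 -0.7 -0.4] Mo [ 0.01 -0.07 -0.  ] w 0.0854
turn(deg) [0.12 0.08 0.12] | shift cur axes(mm) [ 0.6 -3.8  1.1] | shift target axes [ 0.6 -3.8  1.1]
[315.25182162 114.15830195]
230 39
```

View pics/nut2c.png

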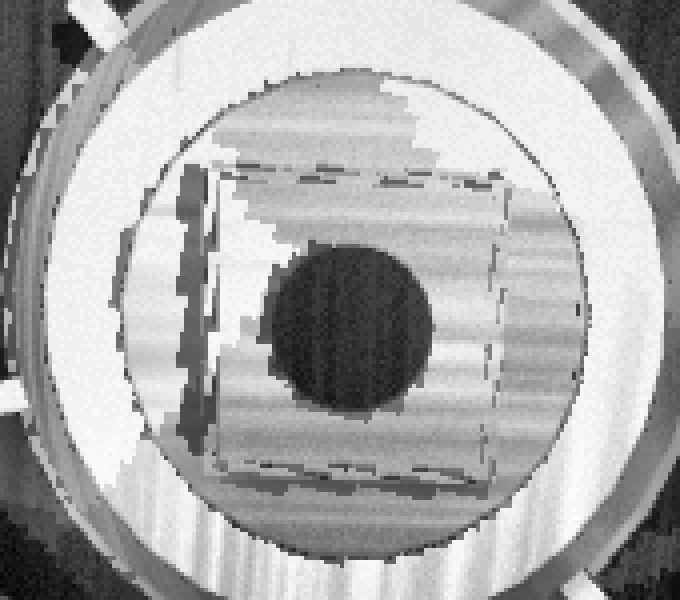

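```bash
cat > nut.py <<'E'
from h import *
import pickle,sys
from scipy.optimize import least_squares
s=pickle.load(open('nut2.pkl','rb')); im=cv2.imread('pics/nut2.png'); K,T=cam('wrist',s)
g=cv2.GaussianBlur(cv2.cvtColor(im,cv2.COLOR_BGR2GRAY),(0,0),0.7).astype(float)
gx=cv2.Sobel(g,cv2.CV_64F,1,0);gy=cv2.Sobel(g,cv2.CV_64F,0,1);mag=np.hypot(gx,gy)
e=cv2.Canny(cv2.GaussianBlur(cv2.cvtColor(im,cv2.COLOR_BGR2GRAY),(0,0),0.8),8,20)
x0,y0=230,39
ys,xs=np.nonzero(e)
cx,cy=x0+355/4,y0+315/4
P=toplane(K,T,np.c_[xs,ys],0.065)[:,:2]; c0=toplane(K,T,[[cx,cy]],0.065)[0,:2]
r=np.hypot(*(P-c0).T); q=P[(r>0.031)&(r<0.0375)]
# exclude shadow side: robust
f=least_squares(lambda p:np.hypot(q[:,0]-p[0],q[:,1]-p[1])-p[2],[*c0,0.034],loss='soft_l1',f_scale=0.0005)
print('shoulder centre',np.round(f.x,4),len(q),'resid',np.median(abs(f.fun)))
# outer big circle top 58mm
c=f.x[:2]
# nut edges
bands={'top':(lambda X,Y:(Y>155)&(Y<192)&(X>225)&(X<490)),'bot':(lambda X,Y:(Y>455)&(Y<495)&(X>225)&(X<480)),
'left':(lambda X,Y:(X>196)&(X<224)&(Y>190)&(Y<450)),'right':(lambda X,Y:(X>478)&(X<512)&(Y>195)&(Y<465))}
X=(xs-x0)*4+2;Y=(ys-y0)*4+2
for n,b in bands.items():
    m=b(X,Y); p=np.c_[xs,ys][m].astype(float)
    best=[]
    rest=p.copy()
    for k in range(2):
        if len(rest)<8:break
        rng=np.random.default_rng(0);bi=None
        for _ in range(400):
            i,j=rng.choice(len(rest),2,replace=False); d=rest[j]-rest[i]
            if np.hypot(*d)<25: continue
            d/=np.hypot(*d); dist=abs((rest-rest[i])@np.array([-d[1],d[0]])); ii=dist<0.8
            if bi is None or ii.sum()>bi.sum(): bi=ii
        L=rest[bi]
        for z in (0.083,0.089):
            W=toplane(K,T,L,z)[:,:2]; v=cv2.fitLine(W.astype(np.float32)*1000,cv2.DIST_HUBER,0,0.01,0.01).ravel()
            ang=np.degrees(np.arctan2(v[1],v[0]))%90; nrm=np.array([-v[1],v[0]]); 
            print(n,k,'n',len(L),'z',z,'ang',round(ang,2),'dist to centre mm',round(float((v[2:]-c*1000)@nrm),2))
        rest=rest[~bi]
E
python3 nut.py
```

```text
shoulder centre [ 0.5239 -0.1569  0.0336] 810 resid 0.0006881466322373464
top 0 n 55 z 0.083 ang 10.8 dist to centre mm 18.85
top 0 n 55 z 0.089 ang 10.8 dist to centre mm 18.44
top 1 n 43 z 0.083 ang 10.7 dist to centre mm 19.87
top 1 n 43 z 0.089 ang 10.7 dist to centre mm 19.43
bot 0 n 50 z 0.083 ang 11.03 dist to centre mm -19.87
bot 0 n 50 z 0.089 ang 11.03 dist to centre mm -19.23
bot 1 n 51 z 0.083 ang 10.85 dist to centre mm -21.39
bot 1 n 51 z 0.089 ang 10.85 dist to centre mm -20.71
left 0 n 46 z 0.083 ang 4.34 dist to centre mm -18.99
left 0 n 46 z 0.089 ang 4.34 dist to centre mm -18.42
left 1 n 39 z 0.083 ang 14.18 dist to centre mm -18.22
left 1 n 39 z 0.089 ang 14.18 dist to centre mm -17.65
right 0 n 53 z 0.083 ang 10.55 dist to centre mm 18.88
right 0 n 53 z 0.089 ang 10.55 dist to centre mm 18.43
right 1 n 39 z 0.083 ang 10.21 dist to centre mm 19.99
right 1 n 39 z 0.089 ang 10.21 dist to centre mm 19.51
```

```bash
python3 -c "
from h import *
import pickle
s=pickle.load(open('nut2.pkl','rb')); M=Rq(s['ee_rot']).as_matrix()
print('nut in tool',M.T@(np.array([.524,-.1573,.083])-s['position']))
K,T=cam('top'); p=toplane(K,T,[[229,228]],.034)[0]; k=toplane(K,T,[[134,237]],.04)[0]; print('head',p,'knob',k, np.degrees(np.arctan2(*(k-p)[[1,0]])),np.hypot(*(k-p)[:2]))
a=np.radians(95.4);X=np.array([np.cos(a),np.sin(a),0]);Y=np.array([np.sin(a),-np.cos(a),0])
v=M.T@(np.array([.524,-.1573,.083])-s['position']); t=p-v[0]*X-v[1]*Y; print(t)
plan(t[0],t[1],.161-.049,95.4)
"
```

```text
nut in tool [ 0.07396241 -0.00290372  0.0780249 ]
head [0.57218362 0.1822283  0.034     ] knob [0.54820545 0.40813594 0.04      ] 96.05877531506712 0.22717661147800647
[0.58203494 0.10886741 0.034     ]
t 3.5 pos [ 0.5433 -0.2292  0.1617] yaw 102.61 z-axis [ 0.0036 -0.0016 -1.    ] F [-0.8 -0.1  0.3] Mo [-0.05 -0.03 -0.04] w 0.0854
turn(deg) [0.19 0.12 7.21] | shift cur axes(mm) [321.5 111.5  49.3] | shift target axes [332.9  70.4  49.7]
```

Emit:
drive_tool(
  targets=[0, 0, 6.5, 0, 0, 0, 1, 0, 0, 0, 48, 10, 0, 1, 0, 0, 0, 48, 10, 0, 1, 0, 0, 0, 48, 10, 0, 1, 0, 0, 0, 48, 10, 0, 1, 0, 0, 0, 48, 10, 0, 1, 0, 0, 0, 48, 10, 10, 1, 0, 0, 0, 45, 11, 40, 1, 0, 0, 0, 0, 0, 0, 1, 0, 0, 0, 0, 0, 0, 1],
)

```text
clock: 4.75
position: [0.5786, 0.1093, 0.1111]
ee_rot: [0.001, 0.668, 0.744, 0.001]
contact_force: [0.5, -0.7, -0.1]
width: 0.0851
```

```bash
python3 -c "
from h import *
plan(0.582,0.109,0.112,96.05)
s=get_state(); im=get_image('wrist')[:,:,::-1]; cv2.imwrite('pics/head1.png',im); 
import pickle; pickle.dump(s,open('head1.pkl','wb'))
"
```

```text
t 4.75 pos [0.5786 0.1093 0.1111] yaw 96.12 z-axis [ 3.2e-03 -3.0e-04 -1.0e+00] F [ 0.5 -0.7 -0.1] Mo [-0.01 -0.03  0.03] w 0.0851
turn(deg) [0.18 0.04 0.07] | shift cur axes(mm) [-0.7  3.3 -0.9] | shift target axes [-0.7  3.3 -0.9]
```

View pics/head1.png

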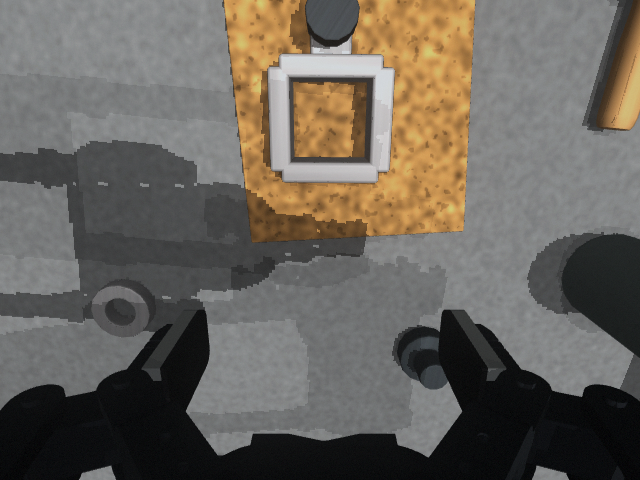

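```bash
cat > head.py <<'E'
from h import *
import pickle,sys
n=sys.argv[1]; zt=float(sys.argv[2]) if len(sys.argv)>2 else 0.034
s=pickle.load(open(n+'.pkl','rb')); im=cv2.imread(f'pics/{n}.png'); K,T=cam('wrist',s)
hsv=cv2.cvtColor(im,cv2.COLOR_BGR2HSV)
m=((hsv[...,1]<45)&(hsv[...,2]>135)).astype(np.uint8)
roi=np.zeros_like(m); roi[30:215,245:420]=1; m*=roi
N,lab,st,_=cv2.connectedComponentsWithStats(m); k=1+np.argmax(st[1:,4]); m=(lab==k).astype(np.uint8)
cs,h=cv2.findContours(m,cv2.RETR_CCOMP,cv2.CHAIN_APPROX_NONE)
ho=max([c for c,hh in zip(cs,h[0]) if hh[3]>=0],key=cv2.contourArea); out=max([c for c,hh in zip(cs,h[0]) if hh[3]<0],key=cv2.contourArea)
M=Rq(s['ee_rot']).as_matrix()
p=ho[:,0].astype(float); W=toplane(K,T,p,zt)[:,:2]
def sides(W,off=0):
    r=cv2.minAreaRect((W*1000).astype(np.float32)); c=np.array(r[0])/1000; 
    a=np.radians(r[2]); a=(a+np.pi/4)%(np.pi/2)-np.pi/4; 
    for it in range(3):
        u=np.array([np.cos(a),np.sin(a)]);v=np.array([-u[1],u[0]]); d=np.c_[(W-c)@u,(W-c)@v]
        hx,hy=np.percentile(abs(d[:,0]),95),np.percentile(abs(d[:,1]),95); res=[];angs=[]
        for ax,h,sg in ((0,hx,1),(0,hx,-1),(1,hy,1),(1,hy,-1)):
            q=W[(abs(d[:,ax]*sg-h)<.003)&(abs(d[:,1-ax])<0.6*max(hx,hy))]
            l=cv2.fitLine((q*1000).astype(np.float32),cv2.DIST_HUBER,0,.01,.01).ravel()
            ang=np.arctan2(l[1],l[0])-(a if ax==1 else a+np.pi/2); ang=(ang+np.pi/2)%np.pi-np.pi/2; angs.append(ang)
            res.append(((l[2:]/1000-c)@(u if ax==0 else v)))
        c=c+u*(res[0]+res[1])/2+v*(res[2]+res[3])/2; size=(res[0]-res[1],res[2]-res[3]); a=a+np.mean(angs)
    return c,np.degrees(a),np.degrees(angs),size
for nm,C in (('hole',ho),('outer',out)):
    W=toplane(K,T,C[:,0].astype(float),zt)[:,:2]
    c,a,an,sz=sides(W); print(nm,'centre',np.round(c,4),'ang',round(a,2),np.round(an,2),'size',np.round(sz,4))
    print('   in tool',np.round(M.T@(np.array([*c,zt])-s['position'])*1000,2))
E
python3 head.py head1
```

```text
hole centre [0.5747 0.1835] ang 6.28 [ 0.38 -0.09 -0.13 -0.17] size [0.0445 0.0441]
   in tool [74.25  3.79 77.06]
outer centre [0.5743 0.1848] ang 12.9 [-10.04 -14.94  -1.84  -6.9 ] size [0.0718 0.0712]
   in tool [75.57  3.48 77.05]
```

Head hole at (332,118) measures 43.5–44 mm, so it's the wrench socket. Its yaw is 96.3° and its centre is (0.575, 0.184). Next I'll move above the grip.

Emit:
drive_tool(
  targets=[0, 0, -0.2, 49, 1, 0, 1, 0, 0, 0, 49, 1, 0, 1, 0, 0, 0, 49, 1, 0, 1, 0, 0, 0, 49, 0, 0, 1, 0, 0, 0, 48, 0, 20, 1, 0, 0, 0, 0, 0, 20, 1, 0, 0, 0, 0, 0, 0, 1, 0, 0, 0, 0, 0, 0, 1],
)

```text
clock: 5.8
position: [0.5555, 0.3513, 0.071]
ee_rot: [0.001, 0.668, 0.744, 0.001]
contact_force: [-0.8, -0.0, 0.1]
width: 0.0852
```

```bash
python3 -c "
from h import *
plan(0.5561,0.3525,0.012,96.28)
s=get_state(); im=get_image('wrist')[:,:,::-1]; cv2.imwrite('pics/grip1.png',im); 
K,T=cam('wrist',s); print(proj(K,T,[[0.5561,0.3525,0.043],[.5561,.3525,.030]]))
"
```

```text
t 5.8 pos [0.5555 0.3513 0.071 ] yaw 96.16 z-axis [ 2.3e-03  9.0e-04 -1.0e+00] F [-0.8 -0.   0.1] Mo [-0.06 -0.04  0.02] w 0.0852
turn(deg) [ 0.14 -0.04 -0.12] | shift cur axes(mm) [ 1.1  0.6 59. ] | shift target axes [ 1.1  0.7 59. ]
[[324.80392531 286.11844379]
 [324.64011178 275.32344769]]
```

View pics/grip1.png

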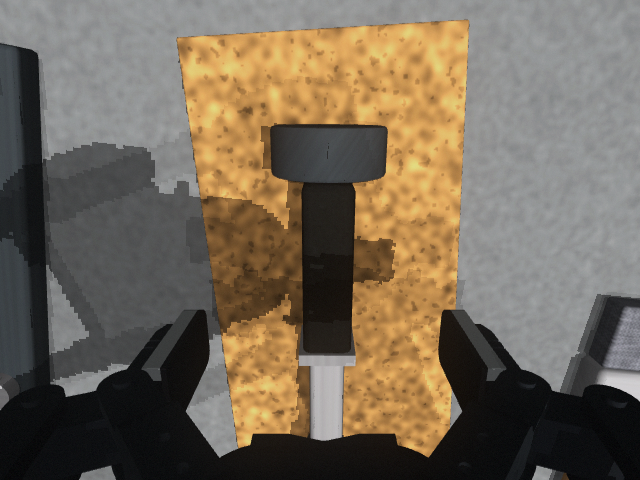

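Emit:
drive_tool(
  grip_force=20,
  targets=[0, 0, 0, 1, 1, 20, 1, 0, 0, 0, 0, 0, 20, 1, 0, 0, 0, 0, 0, 14, 1, 0, 0, 0, 0, 0, 5, 1, 0, 0, 0, 0, 0, 0, 0.6, 0, 0, 0, 0, 0, 0, 0.3, 0, 0, 0, 0, 0, 0, 0.1, 0, 0, 0, 0, 0, 0, 0, 0, 0, 0, 0, 0, 0, 0],
)

```text
clock: 6.98
position: [0.5555, 0.3536, 0.0111]
ee_rot: [0.0, 0.667, 0.745, 0.001]
contact_force: [2.0, -0.2, 3.4]
width: 0.0238
```

```bash
python3 -c "
from h import *
plan(0.5561,0.3525,0.012,96.28)
"
```

```text
t 6.97 pos [0.5555 0.3536 0.0111] yaw 96.28 z-axis [ 1.5e-03  8.0e-04 -1.0e+00] F [ 2.  -0.2  3.4] Mo [-0.01  0.01  0.11] w 0.0238
turn(deg) [ 0.09 -0.03 -0.  ] | shift cur axes(mm) [-1.2  0.5 -0.9] | shift target axes [-1.2  0.4 -0.9]
```

Emit:
drive_tool(
  targets=[0, 0, 0, 0, 0, 0, 0.4, 0, 0, 0, 0, 0, 0, 1, 0, 0, 0, 0, 0, 0, 1, 0, 0, 0, 0, 0, -45, 1, 0, 0, 0, -25, 0, -50, 1, 0, 0, 0, -60, 0, -5, 1, 0, 0, 0, -60, 0, 0, 1, 0, 0, 0, -60, 0, 0, 1, 0, 0, 0, -40, 3, 0, 1, 0, 0, 0, 0, 0, 0, 1, 0, 0, 0, 0, 0, 0, 1],
)

```text
clock: 8.35
position: [0.5844, 0.1103, 0.1102]
ee_rot: [-0.0, 0.668, 0.744, 0.0]
contact_force: [-0.4, 0.7, 0.3]
width: 0.0857
```

```bash
python3 -c "
from h import *
import pickle
s=get_state(); im=get_image('wrist')[:,:,::-1]; cv2.imwrite('pics/head2.png',im); pickle.dump(s,open('head2.pkl','wb'))
plan(0.5555,0.3536,0.0111,96.28)
s2=get_state(); im=get_image('wrist')[:,:,::-1]; cv2.imwrite('pics/head3.png',im); pickle.dump(s2,open('head3.pkl','wb'))
"; python3 head.py head2; python3 head.py head3
```

```text
t 8.4 pos [0.5843 0.1108 0.1102] yaw 96.28 z-axis [-4.e-04  6.e-04 -1.e+00] F [ 0.2 -0.2 -1. ] Mo [-0.01  0.03  0.01] w 0.0854
turn(deg) [-0.02 -0.04  0.  ] | shift cur axes(mm) [244.4  -2.1  99.2] | shift target axes [244.5  -2.1  99.1]
hole centre [0.5747 0.1835] ang 6.42 [-0.05  0.44 -0.19 -0.2 ] size [0.0445 0.044 ]
   in tool [73.77 -1.67 76.26]
outer centre [0.5743 0.1852] ang 8.96 [-8.44 -8.41  1.81 -8.65] size [0.0666 0.0692]
   in tool [75.47 -1.95 76.26]
hole centre [0.5747 0.1835] ang 6.36 [-0.04  0.17 -0.06 -0.06] size [0.0445 0.0441]
   in tool [73.25 -1.59 76.22]
outer centre [0.5746 0.185 ] ang 9.41 [ -9.53 -10.16   1.43 -10.14] size [0.0677 0.0705]
   in tool [74.74 -1.58 76.22]
```

Emit:
drive_tool(
  grip_force=80,
  targets=[0, 0, 0, 60, -2, 0, 1, 0, 0, 0, 60, 0, 0, 1, 0, 0, 0, 60, 0, 0, 1, 0, 0, 0, 60, 0, 20, 1, 0, 0, 0, 4, 0, 30, 1, 0, 0, 0, 0, 0, 30, 1, 0, 0, 0, 0, 0, 14, 1, 0, 0, 0, 0, 0, 5, 1, 0, 0, 0, 0, 0, 0, 0.5, 0, 0, 0, 0, 0, 0, 0, 0, 0, 0, 0, 0, 0, 0, 0, 0, 0, 0, 0, 0, 0],
)

```text
clock: 9.95
position: [0.5568, 0.3518, 0.0126]
ee_rot: [0.0, 0.668, 0.744, 0.001]
contact_force: [-0.4, -0.4, 4.1]
width: 0.0229
```

```bash
python3 -c "
from h import *
plan(0.4918,0.0108,0.131,100.7)
"
```

```text
t 9.95 pos [0.5568 0.3518 0.0126] yaw 96.23 z-axis [ 1.6e-03  9.0e-04 -1.0e+00] F [-0.4 -0.4  4.1] Mo [-0.06  0.13 -0.07] w 0.0229
turn(deg) [ 0.1  -0.04 -4.47] | shift cur axes(mm) [-331.8 -101.4 -118.8] | shift target axes [-323.  -127.2 -118.4]
```

```bash
python3 -c "
from h import *
S=[]
for i in range(6):
    s=get_state(); S.append(s['position']); get_image('top')
print(np.round(S,4)); print(np.mean(S,0))
"
```

```text
[[0.5568 0.3518 0.0126]
 [0.5568 0.3518 0.0126]
 [0.5568 0.3518 0.0126]
 [0.5568 0.3518 0.0126]
 [0.5568 0.3518 0.0126]
 [0.5568 0.3518 0.0126]]
[0.55677383 0.35180025 0.01261314]
```

Emit:
drive_tool(
  targets=[0, 0, 0, 0, 0, -10, 0, 0, 0, 0, 0, 0, -30, 0, 0, 0, 0, 0, 0, -40, 0, 0, 0, 0, 0, 0, -40, 0, 0, 0, 0, 0, 0, 0, 0, 0, 0, 0, 0, 0, 0, 0],
)

```text
clock: 11.0
position: [0.5548, 0.3512, 0.1299]
ee_rot: [-0.001, 0.667, 0.745, -0.001]
contact_force: [-1.5, 0.1, -3.8]
width: 0.0229
```

```bash
python3 -c "
from h import *
plan(0.4918,0.0108,0.131,100.7)
cv2.imwrite('pics/lift.png',get_image('scene')[:,:,::-1])
"
```

```text
t 11.0 pos [0.5548 0.3512 0.1299] yaw 96.26 z-axis [-0.003  -0.0011 -1.    ] F [-1.5  0.1 -3.8] Mo [ 0.21  0.   -0.02] w 0.0229
turn(deg) [-0.18  0.04 -4.44] | shift cur axes(mm) [-331.5  -99.8   -0.5] | shift target axes [-322.7 -125.1   -1.1]
```

View pics/lift.png

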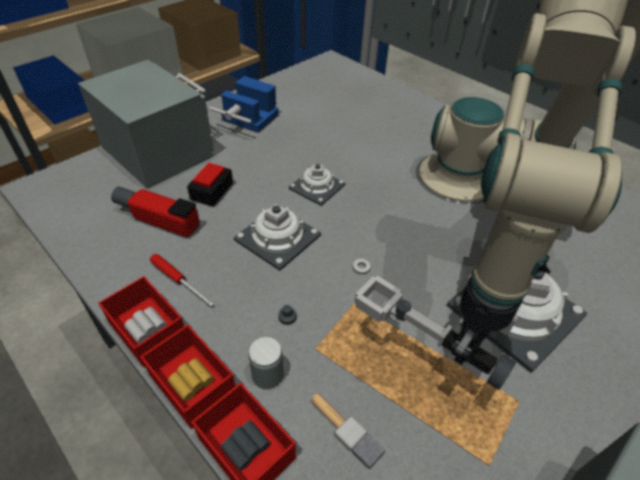

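Lifted level: the head is at scene px (378,298) and nothing else is disturbed. Carrying it over the nut next.

Emit:
drive_tool(
  targets=[0, 0, -2.2, 0, 0, 0, 0, 0, 0, -2.2, 0, 0, 0, 0, 0, 0, 0, -36, -14, 0, 0, 0, 0, 0, -36, -14, 0, 0, 0, 0, 0, -36, -14, 0, 0, 0, 0, 0, -36, -14, 0, 0, 0, 0, 0, -36, -14, 0, 0, 0, 0, 0, -36, -14, 0, 0, 0, 0, 0, -36, -14, 0, 0, 0, 0, 0, -36, -14, 0, 0, 0, 0, 0, -36, -13, 0, 0, 0, 0, 0, 0, 0, 0, 0],
)

```text
clock: 12.55
position: [0.4912, 0.0082, 0.1297]
ee_rot: [-0.002, 0.64, 0.769, -0.002]
contact_force: [-0.7, 0.4, -3.2]
width: 0.0226
```

Emit:
drive_tool(
  targets=[0, 0, 0, 0, 0, 0, 0],
)

```text
clock: 12.68
position: [0.4923, 0.0105, 0.1303]
ee_rot: [-0.001, 0.639, 0.769, -0.0]
contact_force: [0.8, 0.4, -3.2]
width: 0.0226
```

```bash
python3 -c "
from h import *
plan(0.4924,0.0092,0.131,100.7)
s=get_image('scene')[:,:,::-1]; t=get_image('top')[:,:,::-1]
cv2.imwrite('pics/s2.png',s);cv2.imwrite('pics/t2.png',t)
K,T=cam('top');print(proj(K,T,[[.524,-.157,.1]]))
K,T=cam('scene');print(proj(K,T,[[.524,-.157,.1]]))
a=cv2.resize(s[170:300,210:370],(400,325),interpolation=cv2.INTER_CUBIC);b=cv2.resize(t[200:300,305:428],(400,325),interpolation=cv2.INTER_CUBIC)
cv2.imwrite('pics/st2.png',np.hstack([a,b]))
"
python3 -c "
from h import *
plan(0.4924,0.0092,0.131,100.7)"
```

```text
t 12.68 pos [0.4923 0.0105 0.1303] yaw 100.61 z-axis [-0.0028  0.0012 -1.    ] F [ 0.8  0.4 -3.2] Mo [ 0.26  0.1  -0.04] w 0.0226
turn(deg) [-0.14 -0.1  -0.09] | shift cur axes(mm) [-1.3 -0.1 -0.7] | shift target axes [-1.3 -0.1 -0.7]
[[373.22377401 247.55861172]]
[[276.4143364  207.43868871]]
t 12.78 pos [0.4928 0.011  0.1308] yaw 100.7 z-axis [-1.5e-03  8.0e-04 -1.0e+00] F [ 0.3  0.6 -4.2] Mo [0.21 0.02 0.05] w 0.0227
turn(deg) [-0.08 -0.06  0.  ] | shift cur axes(mm) [-1.7 -0.7 -0.2] | shift target axes [-1.7 -0.7 -0.2]
```

View pics/st2.png

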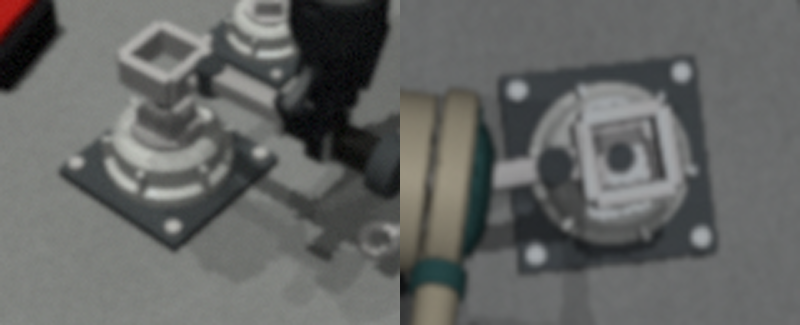

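```bash
python3 -c "
from h import *
K,T=cam('top')
a=cv2.imread('pics/top0.png'); g=cv2.cvtColor(a,cv2.COLOR_BGR2GRAY).astype(float)
w=np.clip(140-g[240:257,364:382],0,None); yy,xx=np.mgrid[240:257,364:382]; w[w<30]=0
m=np.hypot(xx-372.6,yy-248.6)<6; w*=m
u=[(w*xx).sum()/w.sum(),(w*yy).sum()/w.sum()]; print('stud px',u)
for z in (.089,.095,.1,.105): print(z,toplane(K,T,[u],z)[0])
t=cv2.imread('pics/t2.png'); c=t[225:270,350:395]; cv2.imwrite('pics/t2c.png',cv2.resize(c,None,fx=13,fy=13,interpolation=cv2.INTER_CUBIC))
"

```

```text
stud px [np.float64(372.3778801843318), np.float64(248.26702508960574)]
0.089 [ 0.52300072 -0.15636307  0.089     ]
0.095 [ 0.52266419 -0.15567098  0.095     ]
0.1 [ 0.52238374 -0.15509424  0.1       ]
0.105 [ 0.5221033  -0.15451749  0.105     ]
```

View pics/t2c.png

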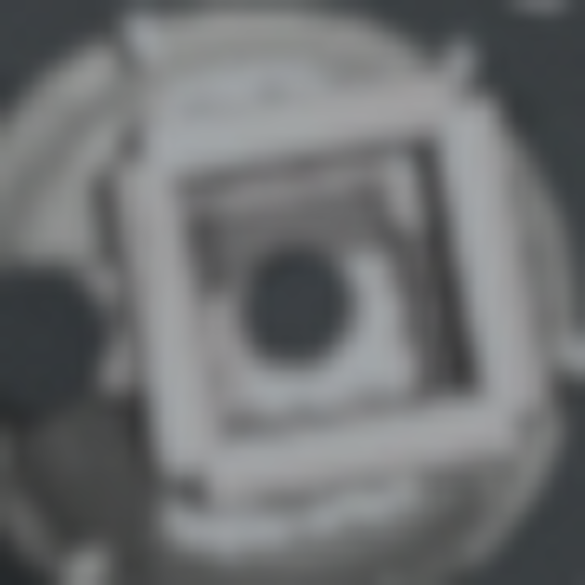

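Emit:
drive_tool(
  targets=[0, 0, 0, -1, -0.4, 10, 0, 0, 0, 0, 0, 0, 12, 0, 0, 0, 0, 0, 0, 8, 0, 0, 0, 0, 0, 0, 1.5, 0, 0, 0, 0, 0, 0, 1.5, 0, 0, 0, 0, 0, 0, 1.5, 0, 0, 0, 0, 0, 0, 1.5, 0, 0, 0, 0, 0, 0, 0, 0],
)

```text
clock: 13.78
position: [0.493, 0.009, 0.0956]
ee_rot: [0.0, 0.638, 0.77, 0.0]
contact_force: [0.3, -0.6, -3.2]
width: 0.0225
```

```bash
python3 -c "
from h import *
plan(0.4924,0.0092,0.0726,100.7)
s=get_image('scene')[:,:,::-1]; t=get_image('top')[:,:,::-1]
a=cv2.resize(s[170:270,225:348],(400,325),interpolation=cv2.INTER_CUBIC);b=cv2.resize(t[200:300,305:428],(400,325),interpolation=cv2.INTER_CUBIC)
cv2.imwrite('pics/st3.png',np.hstack([a,b]))
"
python3 -c "
from h import *
plan(0.4924,0.0092,0.0726,100.7)"
```

```text
t 13.78 pos [0.493  0.009  0.0956] yaw 100.66 z-axis [ 1.e-04  1.e-04 -1.e+00] F [ 0.3 -0.6 -3.2] Mo [ 0.28 -0.01  0.01] w 0.0225
turn(deg) [ 0.01 -0.   -0.04] | shift cur axes(mm) [ 0.3 -0.6 23. ] | shift target axes [ 0.3 -0.6 23. ]
t 13.88 pos [0.4931 0.0091 0.0956] yaw 100.66 z-axis [ 3.e-04  1.e-04 -1.e+00] F [ 0.2 -0.8 -4.3] Mo [ 0.22  0.05 -0.03] w 0.0229
turn(deg) [ 0.01 -0.   -0.04] | shift cur axes(mm) [ 0.3 -0.6 23. ] | shift target axes [ 0.3 -0.6 23. ]
```

View pics/st3.png

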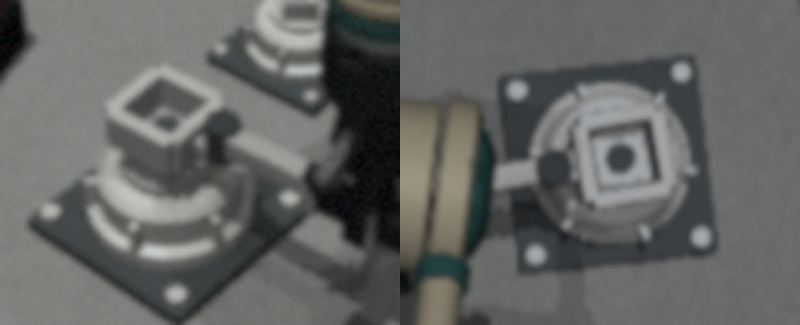

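Well aligned: in the top view the stud sits near the middle of the hole. Going on down in small steps.

Emit:
drive_tool(
  targets=[0, 0, 0, 0, -0.3, 1, 0, 0, 0, 0, 0, 0, 1, 0, 0, 0, 0, 0, 0, 1, 0, 0, 0, 0, 0, 0, 1, 0, 0, 0, 0, 0, 0, 1, 0],
)

```text
clock: 14.5
position: [0.4927, 0.009, 0.0904]
ee_rot: [-0.0, 0.638, 0.77, 0.0]
contact_force: [-0.4, -0.3, -3.4]
width: 0.0228
```

Emit:
drive_tool(
  targets=[0, 0, 0, 0, 0, 1, 0, 0, 0, 0, 0, 0, 1, 0, 0, 0, 0, 0, 0, 1, 0],
)

```text
clock: 14.88
position: [0.4927, 0.009, 0.0875]
ee_rot: [-0.0, 0.638, 0.77, 0.0]
contact_force: [-0.7, 0.2, -2.9]
width: 0.0229
```

Emit:
drive_tool(
  targets=[0, 0, 0, 0, 0, 1, 0, 0, 0, 0, 0, 0, 1, 0, 0, 0, 0, 0, 0, 1, 0],
)

```text
clock: 15.25
position: [0.4927, 0.009, 0.0845]
ee_rot: [-0.0, 0.638, 0.77, 0.0]
contact_force: [-0.1, 0.3, -2.9]
width: 0.0231
```

Emit:
drive_tool(
  targets=[0, 0, 0, 0, 0, 2, 0, 0, 0, 0, 0, 0, 2, 0, 0, 0, 0, 0, 0, 2, 0, 0, 0, 0, 0, 0, 2, 0],
)

```text
clock: 15.75
position: [0.4927, 0.009, 0.0764]
ee_rot: [-0.0, 0.638, 0.77, 0.0]
contact_force: [-0.6, 0.0, -3.4]
width: 0.023
```

Emit:
drive_tool(
  targets=[0, 0, 0, 0, 0, 1, 0, 0, 0, 0, 0, 0, 1, 0, 0, 0, 0, 0, 0, 1, 0],
)

```text
clock: 16.12
position: [0.4928, 0.009, 0.0736]
ee_rot: [0.0, 0.638, 0.77, 0.0]
contact_force: [-0.8, 0.3, -2.3]
width: 0.0226
```

Emit:
drive_tool(
  targets=[0, 0, 0, 0, 0, 1, 0, 0, 0, 0, 0, 0, 1, 0],
)

```text
clock: 16.38
position: [0.4929, 0.0093, 0.0721]
ee_rot: [0.0, 0.638, 0.77, 0.0]
contact_force: [-2.3, 4.1, 5.3]
width: 0.0226
```

```bash
python3 -c "
from h import *
plan(0.4924,0.0092,0.0726,100.7)
s=get_image('scene')[:,:,::-1]; t=get_image('top')[:,:,::-1]
cv2.imwrite('pics/t4.png',t);cv2.imwrite('pics/s4.png',s)
a=cv2.resize(s[170:270,225:348],(400,325),interpolation=cv2.INTER_CUBIC);b=cv2.resize(t[200:300,305:428],(400,325),interpolation=cv2.INTER_CUBIC)
cv2.imwrite('pics/st4.png',np.hstack([a,b]))
"
python3 -c "
from h import *
plan(0.4924,0.0092,0.0726,100.7)"
```

```text
t 16.38 pos [0.4929 0.0093 0.0721] yaw 100.65 z-axis [ 8.e-04  3.e-04 -1.e+00] F [-2.3  4.1  5.3] Mo [-0.18  0.13 -0.14] w 0.0226
turn(deg) [ 0.05 -0.01 -0.05] | shift cur axes(mm) [ 0.  -0.5 -0.5] | shift target axes [ 0.  -0.5 -0.5]
t 16.48 pos [0.4929 0.0093 0.0721] yaw 100.66 z-axis [ 9.e-04  2.e-04 -1.e+00] F [-2.1  2.8  4.5] Mo [-0.16  0.22 -0.19] w 0.0228
turn(deg) [ 0.05 -0.   -0.04] | shift cur axes(mm) [ 0.  -0.5 -0.5] | shift target axes [ 0.  -0.5 -0.5]
```

View pics/st4.png

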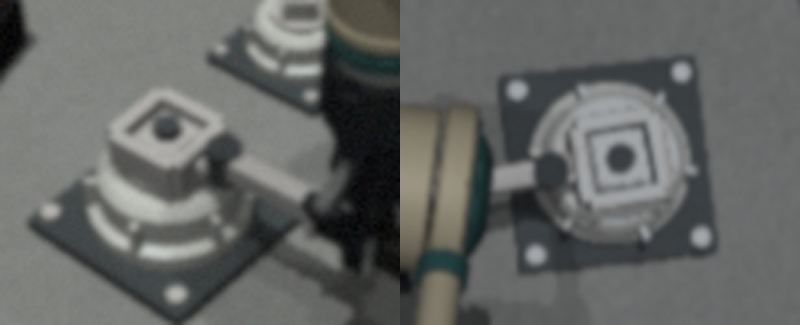

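Fully seated: the stud is flush in the hole and the rim is on the shoulder, with contact felt at TCP z 0.0725. Now I'll turn in small arcs about the nut.

Emit:
drive_tool(
  targets=[0, 0, 2, -0.1, 5.9, -0.5, 0, 0, 0, 2, -0.1, 5.9, 0, 0, 0, 0, 2, -0.1, 5.9, 0, 0, 0, 0, 2, -0.1, 5.9, 0, 0],
)

```text
clock: 16.98
position: [0.5163, 0.0122, 0.0723]
ee_rot: [-0.0, 0.691, 0.723, 0.0]
contact_force: [-1.3, 4.8, 4.3]
width: 0.0226
```

```bash
cat >> h.py <<'E'
def arc(C=(0.5242,-0.1575)):
    s=get_state(); M=Rq(s['ee_rot']).as_matrix(); d=s['position'][:2]-np.array(C)
    yaw=np.degrees(np.arctan2(M[1,0],M[0,0])); r=np.hypot(*d); pa=np.degrees(np.arctan2(d[1],d[0]))
    print('t',round(s['clock'],2),'pos',np.round(s['position'],4),'yaw',round(yaw,2),'polar about nut: r',round(r*1000,2),'ang',round(pa,2),'F tool',np.round(M.T@s['contact_force'],1),'Mo tool',np.round(M.T@s['moment'],2),'w',round(s['width'],4),'zax',np.round(M[:,2],3))
E
python3 -c "
from h import *
arc()"
```

```text
t 16.98 pos [0.5163 0.0122 0.0723] yaw 92.58 polar about nut: r 169.83 ang 92.66 F tool [ 4.9 -1.1 -4.3] Mo tool [ 0.27  0.05 -0.21] w 0.0226 zax [ 0.  0. -1.]
```

Emit:
drive_tool(
  targets=[0, 0, 2, 0.2, 5.9, 0, 0, 0, 0, 2, -0.1, 5.9, 0, 0],
)

```text
clock: 17.23
position: [0.5284, 0.0123, 0.0722]
ee_rot: [0.0, 0.716, 0.698, 0.0]
contact_force: [-1.3, 3.5, 4.0]
width: 0.0227
```

```bash
python3 -c "
from h import *
arc()"
```

```text
t 17.23 pos [0.5284 0.0123 0.0722] yaw 88.54 polar about nut: r 169.85 ang 88.58 F tool [ 3.5 -1.4 -4. ] Mo tool [ 0.26 -0.02 -0.24] w 0.0227 zax [ 0.  0. -1.]
```

Emit:
drive_tool(
  targets=[0, 0, 2, -0.1, 5.9, 0, 0],
)

```text
clock: 17.35
position: [0.5344, 0.012, 0.0721]
ee_rot: [0.0, 0.728, 0.685, 0.0]
contact_force: [-2.3, 5.0, 4.7]
width: 0.0225
```

```bash
python3 -c "
from h import *
arc()"
```

```text
t 17.35 pos [0.5344 0.012  0.0721] yaw 86.53 polar about nut: r 169.85 ang 86.56 F tool [ 4.8 -2.6 -4.7] Mo tool [ 0.3  -0.04 -0.19] w 0.0225 zax [ 0.  0. -1.]
```

Emit:
drive_tool(
  targets=[0, 0, 2, -0.1, 5.9, 0, 0],
)

```text
clock: 17.48
position: [0.5403, 0.0116, 0.0721]
ee_rot: [0.0, 0.74, 0.673, 0.0]
contact_force: [-1.0, 5.1, 4.9]
width: 0.0229
```

```bash
python3 -c "
from h import *
arc()"
```

```text
t 17.48 pos [0.5403 0.0116 0.0721] yaw 84.52 polar about nut: r 169.84 ang 84.55 F tool [ 5.  -1.4 -4.9] Mo tool [ 0.35  0.01 -0.22] w 0.0229 zax [ 0.001  0.    -1.   ]
```

Emit:
drive_tool(
  targets=[0, 0, 2, -0.1, 5.9, 0, 0, 0, 0, 2, -0.1, 5.9, 0, 0],
)

```text
clock: 17.73
position: [0.5521, 0.01, 0.0721]
ee_rot: [0.0, 0.763, 0.646, 0.0]
contact_force: [-0.6, 4.5, 5.0]
width: 0.0232
```

```bash
python3 -c "
from h import *
arc()"
```

```text
t 17.73 pos [0.5521 0.01   0.0721] yaw 80.52 polar about nut: r 169.84 ang 80.54 F tool [ 4.3 -1.3 -5. ] Mo tool [ 0.35  0.03 -0.22] w 0.0232 zax [ 0.001  0.    -1.   ]
```

Emit:
drive_tool(
  targets=[0, 0, 2, -0.1, 5.9, 0, 0, 0, 0, 2, -0.1, 5.9, 0, 0],
)

```text
clock: 17.98
position: [0.5637, 0.0077, 0.0722]
ee_rot: [0.0, 0.785, 0.619, 0.0]
contact_force: [0.1, 5.2, 3.8]
width: 0.0227
```

```bash
python3 -c "
from h import *
arc()"
```

```text
t 17.98 pos [0.5637 0.0077 0.0722] yaw 76.53 polar about nut: r 169.87 ang 76.54 F tool [ 5.1 -1.1 -3.8] Mo tool [ 0.29  0.02 -0.22] w 0.0227 zax [ 0.001  0.    -1.   ]
```

Emit:
drive_tool(
  targets=[0, 0, 2, -0.1, 5.9, 0, 0],
)

```text
clock: 18.1
position: [0.5695, 0.0062, 0.0722]
ee_rot: [0.0, 0.796, 0.605, 0.0]
contact_force: [-0.4, 4.7, 4.1]
width: 0.0227
```

```bash
python3 -c "
from h import *
arc()"
```

```text
t 18.1 pos [0.5695 0.0062 0.0722] yaw 74.53 polar about nut: r 169.86 ang 74.53 F tool [ 4.4 -1.6 -4.1] Mo tool [ 0.23 -0.   -0.22] w 0.0227 zax [ 0.001  0.    -1.   ]
```

Emit:
drive_tool(
  targets=[0, 0, 2, -0.1, 5.9, 0, 0],
)

```text
clock: 18.23
position: [0.5752, 0.0045, 0.0722]
ee_rot: [0.0, 0.806, 0.592, 0.0]
contact_force: [1.0, 4.6, 4.2]
width: 0.0228
```

```bash
python3 -c "
from h import *
arc()"
```

```text
t 18.23 pos [0.5752 0.0045 0.0722] yaw 72.53 polar about nut: r 169.86 ang 72.53 F tool [ 4.7 -0.4 -4.2] Mo tool [ 0.32  0.01 -0.27] w 0.0228 zax [ 0.001  0.    -1.   ]
```

Emit:
drive_tool(
  targets=[0, 0, 2, -0.1, 5.9, 0, 0],
)

```text
clock: 18.35
position: [0.5808, 0.0026, 0.0722]
ee_rot: [0.0, 0.816, 0.577, 0.0]
contact_force: [1.3, 5.4, 4.1]
width: 0.0228
```

```bash
python3 -c "
from h import *
arc()"
```

```text
t 18.35 pos [0.5808 0.0026 0.0722] yaw 70.53 polar about nut: r 169.84 ang 70.53 F tool [ 5.5 -0.6 -4.1] Mo tool [ 0.23  0.01 -0.23] w 0.0228 zax [ 0.001  0.    -1.   ]
```

Emit:
drive_tool(
  targets=[0, 0, 2, -0.1, 5.9, 0, 0],
)

```text
clock: 18.48
position: [0.5846, 0.0013, 0.0719]
ee_rot: [-0.001, 0.826, 0.564, -0.001]
contact_force: [-3.4, 7.5, 5.6]
width: 0.0228
```

```bash
python3 -c "
from h import *
arc()"
```

```text
t 18.48 pos [0.5846 0.0013 0.0719] yaw 68.63 polar about nut: r 169.91 ang 69.17 F tool [ 5.8 -5.9 -5.6] Mo tool [ 0.86  0.18 -1.04] w 0.0228 zax [-0.003  0.001 -1.   ]
```

Tight now: force and moment jumped to about 1.76 N m at the hinge, near 69.5° polar. I'll now bend about the hinge in small steps.

Emit:
drive_tool(
  targets=[0, 0, 1.5, 0, 3.2, 0, 0],
)

```text
clock: 18.6
position: [0.5873, 0.0002, 0.0718]
ee_rot: [-0.001, 0.833, 0.553, -0.001]
contact_force: [-2.3, 7.6, 5.2]
width: 0.0229
```

```bash
python3 -c "
from h import *
arc()"
```

```text
t 18.6 pos [5.873e-01 2.000e-04 7.180e-02] yaw 67.2 polar about nut: r 169.91 ang 68.18 F tool [ 6.1 -5.1 -5.2] Mo tool [ 0.77  0.21 -1.13] w 0.0229 zax [-0.003  0.001 -1.   ]
```

Emit:
drive_tool(
  targets=[0, 0, 1.5, 0, 3.2, 0, 0],
)

```text
clock: 18.73
position: [0.5902, -0.001, 0.0718]
ee_rot: [-0.001, 0.84, 0.543, -0.001]
contact_force: [-2.4, 7.2, 6.6]
width: 0.0227
```

```bash
python3 -c "
from h import *
arc()
cv2.imwrite('pics/t5.png',get_image('top')[:,:,::-1])
s=get_image('scene')[:,:,::-1];cv2.imwrite('pics/s5.png',s)
cv2.imwrite('pics/s5c.png',cv2.resize(s[160:280,215:375],(800,600),interpolation=cv2.INTER_CUBIC))
"
```

```text
t 18.73 pos [ 0.5902 -0.001   0.0718] yaw 65.72 polar about nut: r 169.85 ang 67.12 F tool [ 5.6 -5.2 -6.5] Mo tool [ 0.71  0.16 -1.2 ] w 0.0227 zax [-0.003  0.001 -1.   ]
```

View pics/s5c.png

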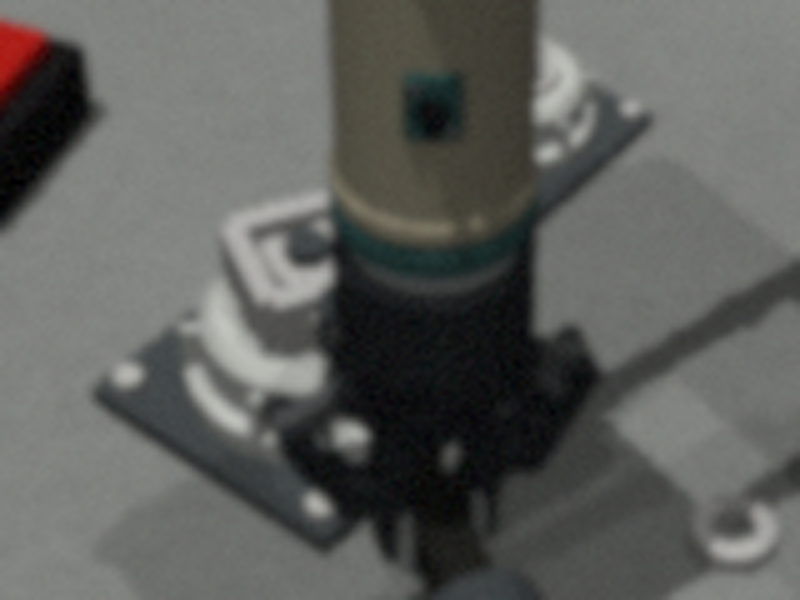

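Emit:
drive_tool(
  targets=[0, 0, 1.3, 0, 2.8, 0, 0, 0, 0, 0, 0, 0, 0, 0, 0, 0, 0, 0, 0, 0, 0],
)

```text
clock: 19.2
position: [0.5927, -0.0021, 0.0718]
ee_rot: [-0.001, 0.846, 0.533, -0.001]
contact_force: [-2.4, 7.2, 5.7]
width: 0.0228
```

```bash
python3 -c "
from h import *
arc()
t=get_image('top')[:,:,::-1]
cv2.imwrite('pics/t6.png',t);cv2.imwrite('pics/t6c.png',cv2.resize(t[195:300,290:430],(800,600),interpolation=cv2.INTER_CUBIC))
"
```

```text
t 19.2 pos [ 0.5927 -0.0021  0.0718] yaw 64.48 polar about nut: r 169.8 ang 66.2 F tool [ 5.5 -5.3 -5.7] Mo tool [ 0.73  0.2  -1.22] w 0.0228 zax [-0.003  0.001 -1.   ]
```

View pics/t6c.png

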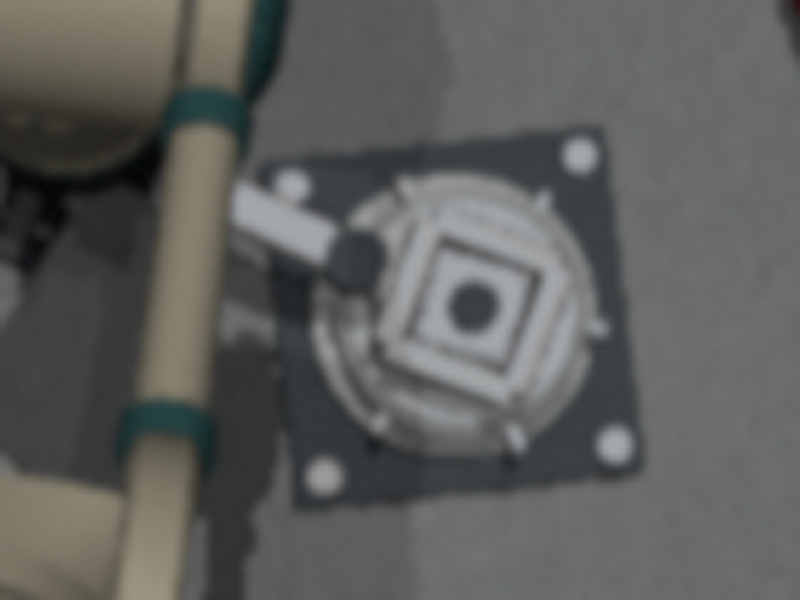

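Head faces about 70°, the shaft about 64°, so the hinge is bent about 6° (0.106 rad) by both geometry and picture: a clear click. Easing off now.

Emit:
drive_tool(
  targets=[0, 0, -1.5, -0.1, -3.2, 0, 0, 0, 0, -1.5, -0.1, -3.2, 0, 0, 0, 0, -1.5, -0.1, -3.2, 0, 0, 0, 0, -1.6, -0.1, -3.4, 0, 0, 0, 0, -1, 0, -3, 0, 0, 0, 0, -1, 0, -3, 0, 0, 0, 0, 0, 0, 0, 0, 0],
)

```text
clock: 20.12
position: [0.5763, 0.0037, 0.0721]
ee_rot: [0.0, 0.807, 0.591, 0.0]
contact_force: [0.3, 4.8, 3.2]
width: 0.0224
```

```bash
python3 -c "
from h import *
arc()
t=get_image('top')[:,:,::-1]
cv2.imwrite('pics/t7.png',t);cv2.imwrite('pics/t7c.png',cv2.resize(t[195:300,290:430],(800,600),interpolation=cv2.INTER_CUBIC))
"
```

```text
t 20.12 pos [0.5763 0.0037 0.0721] yaw 72.43 polar about nut: r 169.42 ang 72.09 F tool [ 4.7 -1.2 -3.2] Mo tool [ 0.15 -0.1   0.09] w 0.0224 zax [ 0. -0. -1.]
```

View pics/t7c.png

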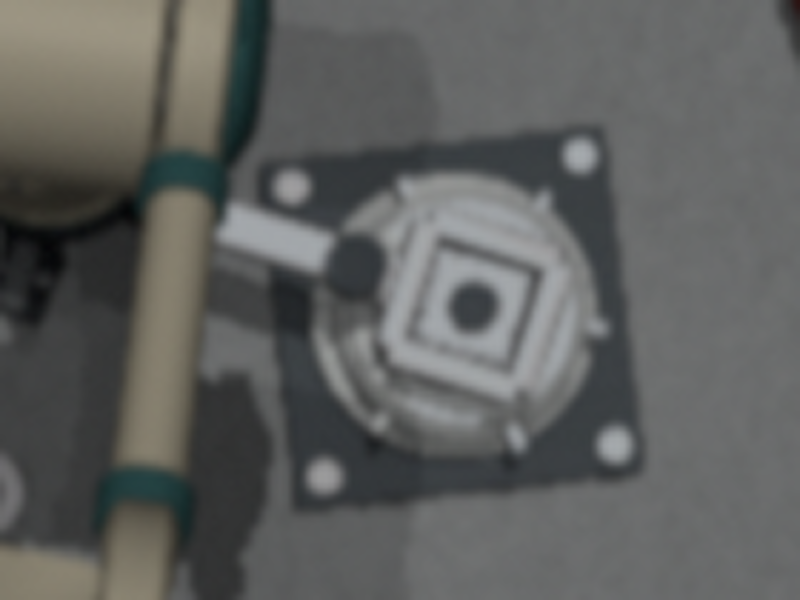

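Emit:
drive_tool(
  targets=[0, 0, -1, 0.6, -2.8, -0.5, 0, 0, 0, 0, 0, 0, -2, 0, 0, 0, 0, 0, 0, -2, 0, 0, 0, 0, 0, 0, -2, 0],
)

```text
clock: 20.68
position: [0.5731, 0.0052, 0.0779]
ee_rot: [-0.001, 0.802, 0.598, -0.001]
contact_force: [-0.3, 0.1, -3.7]
width: 0.0231
```

```bash
python3 -c "
from h import *
arc()"
```

```text
t 20.68 pos [0.5731 0.0052 0.0779] yaw 73.44 polar about nut: r 169.86 ang 73.27 F tool [-0.  -0.3  3.7] Mo tool [-0.03  0.21  0.02] w 0.0231 zax [-0.002  0.    -1.   ]
```

Emit:
drive_tool(
  targets=[0, 0, 0, 0, 0, -4, 0, 0, 0, 0, 0, 0, -4, 0, 0, 0, 0, 0, 0, -4, 0, 0, 0, 0, 0, 0, -4, 0, 0, 0, 0, 0, 0, -4, 0, 0, 0, 0, 0, 0, -12, 0, 0, 0, 0, 0, 0, -13, 0, 0, 0, 0, 0, 0, -12, 0, 0, 0, 0, 0, 0, 0, 0, 0, 0, 0, 0, 0, 0, 0],
)

```text
clock: 21.92
position: [0.5734, 0.0053, 0.1355]
ee_rot: [-0.0, 0.801, 0.598, -0.0]
contact_force: [0.6, 0.5, -3.8]
width: 0.0229
```

```bash
python3 -c "
from h import *
arc()
plan(0.556,0.352,0.13,96.3)
t=get_image('top')[:,:,::-1];s=get_image('scene')[:,:,::-1]
cv2.imwrite('pics/t8.png',t)
a=cv2.resize(s[160:280,215:363],(400,325),interpolation=cv2.INTER_CUBIC);b=cv2.resize(t[200:300,305:428],(400,325),interpolation=cv2.INTER_CUBIC)
cv2.imwrite('pics/st8.png',np.hstack([a,b]))
"
```

```text
t 21.93 pos [0.5734 0.0053 0.1355] yaw 73.46 polar about nut: r 170.11 ang 73.17 F tool [0.6 0.4 3.8] Mo tool [-0.06  0.2  -0.04] w 0.0229 zax [-0.  0. -1.]
t 21.93 pos [0.5734 0.0053 0.1355] yaw 73.46 z-axis [-3.e-04  2.e-04 -1.e+00] F [ 0.6  0.5 -3.8] Mo [ 0.17 -0.12  0.04] w 0.0229
turn(deg) [-2.000e-02 -1.000e-02 -2.284e+01] | shift cur axes(mm) [ 327.4 -115.4    5.5] | shift target axes [346.5  20.7   5.5]
```

View pics/st8.png

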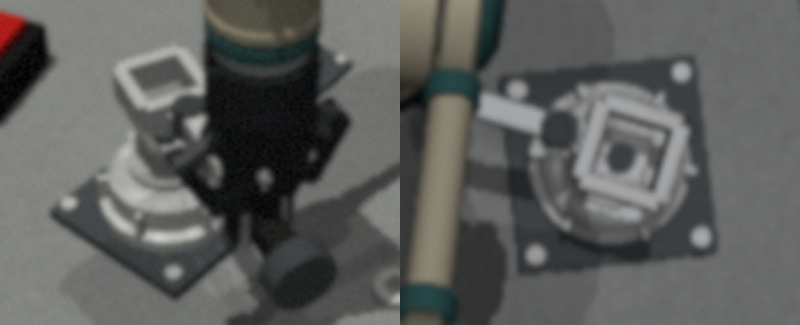

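Emit:
drive_tool(
  targets=[0, 0, -7.6, 0, 0, 0, 0, 0, 0, -7.6, 0, 0, 0, 0, 0, 0, -7.6, 0, 0, 0, 0, 0, 0, 0, 43, 3, 0, 0, 0, 0, 0, 43, 2, 0, 0, 0, 0, 0, 43, 3, 0, 0, 0, 0, 0, 43, 2, 0, 0, 0, 0, 0, 43, 3, 0, 0, 0, 0, 0, 43, 2, 0, 0, 0, 0, 0, 43, 3, 0, 0, 0, 0, 0, 43, 3, 0, 0, 0, 0, 0, 0, 0, 0, 0],
)

```text
clock: 23.52
position: [0.5564, 0.3529, 0.1346]
ee_rot: [-0.001, 0.666, 0.746, 0.0]
contact_force: [0.3, -0.4, -2.8]
width: 0.0227
```

```bash
python3 -c "
from h import *
plan(0.556,0.352,0.0126,96.3)"
```

```text
t 23.52 pos [0.5564 0.3529 0.1346] yaw 96.47 z-axis [-6.0e-04  1.3e-03 -1.0e+00] F [ 0.3 -0.4 -2.8] Mo [ 0.22 -0.01 -0.02] w 0.0227
turn(deg) [-0.03 -0.08  0.17] | shift cur axes(mm) [ -1.   -0.5 122. ] | shift target axes [ -0.8  -0.5 122. ]
```

Emit:
drive_tool(
  targets=[0, 0, 0, 0, 0, 30, 0, 0, 0, 0, 0, 0, 35, 0, 0, 0, 0, 0, 0, 30, 0, 0, 0, 0, 0, 0, 14, 0, 0, 0, 0, 0, 0, 5, 0, 0, 0, 0, 0, 0, 2, 0, 0, 0, 0, 0, 0, 1, 0, 0, 0, 0, 0, 0, 1, 0],
)

```text
clock: 24.52
position: [0.5576, 0.3498, 0.0185]
ee_rot: [0.0, 0.667, 0.745, 0.001]
contact_force: [0.2, -0.0, -3.8]
width: 0.0227
```

```bash
python3 -c "
from h import *
plan(0.556,0.352,0.0126,96.3)"
```

```text
t 24.52 pos [0.5576 0.3498 0.0185] yaw 96.26 z-axis [ 1.6e-03  8.0e-04 -1.0e+00] F [ 0.2 -0.  -3.8] Mo [ 0.21  0.04 -0.03] w 0.0227
turn(deg) [ 0.1  -0.04 -0.04] | shift cur axes(mm) [ 2.3 -1.4  5.9] | shift target axes [ 2.4 -1.4  5.9]
```

Emit:
drive_tool(
  targets=[0, 0, 0, 0, 0, 1, 0, 0, 0, 0, 0, 0, 1, 0, 0, 0, 0, 0, 0, 1, 0],
)

```text
clock: 24.9
position: [0.5571, 0.3495, 0.0145]
ee_rot: [-0.0, 0.667, 0.745, 0.0]
contact_force: [1.2, 0.9, -3.2]
width: 0.0227
```

Emit:
drive_tool(
  targets=[0, 0, 0, 0, 0, 0.7, 0, 0, 0, 0, 0, 0, 0.7, 0],
)

```text
clock: 25.15
position: [0.5571, 0.3495, 0.0131]
ee_rot: [-0.0, 0.667, 0.745, 0.0]
contact_force: [-0.4, 0.1, -3.4]
width: 0.0228
```

Emit:
drive_tool(
  targets=[0, 0, 0, 0, 0, 0.7, 0],
)

```text
clock: 25.28
position: [0.5571, 0.3496, 0.0126]
ee_rot: [0.0, 0.667, 0.745, 0.0]
contact_force: [-1.2, 0.5, 1.8]
width: 0.023
```

Emit:
drive_tool(
  grip_force=20,
  targets=[0, 0, 0, 0, 0, 0.3, 0, 0, 0, 0, 0, 0, 0, 0, 0, 0, 0, 0, 0, 0, 0.4, 0, 0, 0, 0, 0, 0, 0.7, 0, 0, 0, 0, 0, 0, 1, 0, 0, 0, 0, 0, 0, 1, 0, 0, 0, 0, 0, 0, 1],
)

```text
clock: 26.15
position: [0.5571, 0.3495, 0.0122]
ee_rot: [0.0, 0.667, 0.745, 0.0]
contact_force: [1.1, 0.3, -0.4]
width: 0.0853
```

Emit:
drive_tool(
  targets=[0, 0, 0, 0, 0, -15, 1, 0, 0, 0, 0, 0, -40, 1, 0, 0, 0, -25, 0, -50, 1, 0, 0, 0, -60, 0, -5, 1, 0, 0, 0, -60, 0, 0, 1, 0, 0, 0, -60, 0, 0, 1, 0, 0, 0, -40, 3, -40, 1, 0, 0, 0, 0, 0, 0, 1, 0, 0, 0, 0, 0, 0, 1],
)

```text
clock: 27.28
position: [0.5865, 0.1066, 0.1627]
ee_rot: [-0.0, 0.668, 0.744, 0.001]
contact_force: [0.6, 0.2, -0.5]
width: 0.0854
```

```bash
python3 -c "
from h import *
import pickle
plan(0.5843,-.2288,0.2,102.6)
s=get_state(); im=get_image('wrist')[:,:,::-1]; cv2.imwrite('pics/end1.png',im); pickle.dump(s,open('end1.pkl','wb'))
t=get_image('top')[:,:,::-1]; cv2.imwrite('pics/t9.png',t); cv2.imwrite('pics/s9.png',get_image('scene')[:,:,::-1])
"; python3 head.py end1
```

```text
t 27.27 pos [0.5865 0.1066 0.1627] yaw 96.23 z-axis [ 6.e-04  9.e-04 -1.e+00] F [ 0.6  0.2 -0.5] Mo [-0.01 -0.02 -0.01] w 0.0854
turn(deg) [ 0.04 -0.04 -6.37] | shift cur axes(mm) [-333.2  -38.6  -37.6] | shift target axes [-326.9  -75.4  -37.3]
hole centre [0.5755 0.1815] ang 6.56 [ 0.93 -0.35 -0.34 -0.35] size [0.0447 0.0443]
   in tool [ 75.55  -2.91 128.75]
outer centre [0.5753 0.1837] ang 8.41 [-2.91 -2.51  5.84 -2.77] size [0.0641 0.0684]
   in tool [ 77.69  -2.88 128.75]
```

View pics/end1.png

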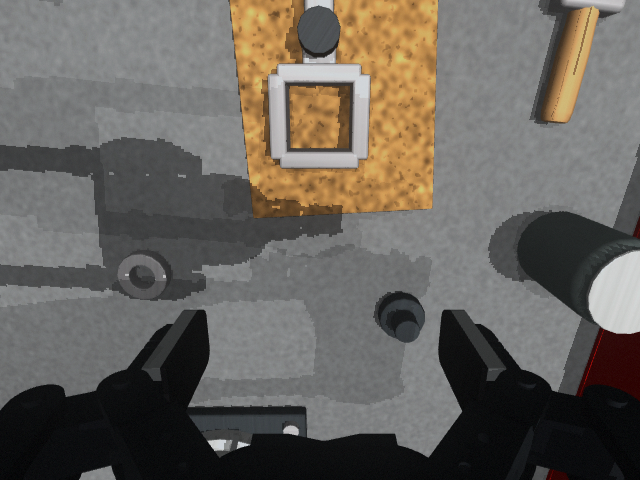

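View pics/s9.png

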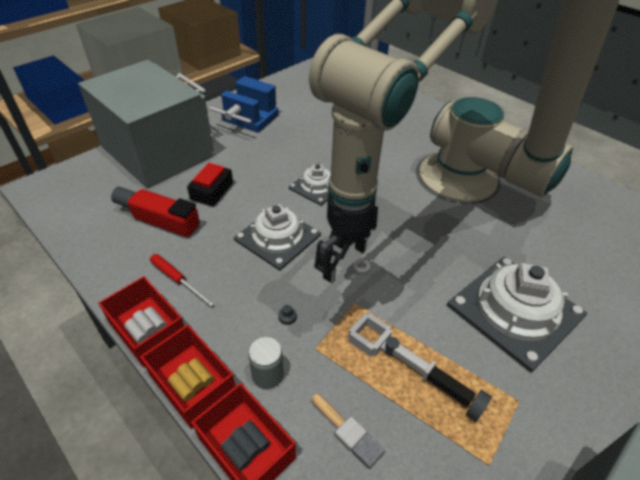

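Wrench flat on the mat, head at wrist px (318,117), straight; the bystanders haven't moved. Now I'll check the nut's angle.

Emit:
drive_tool(
  targets=[0, 0, 0, -55, -6, 0, 1, 0, 0, 0, -55, -6, 0, 1, 0, 0, 0, -55, -6, 0, 1, 0, 0, 0, -55, -6, 0, 1, 0, 0, 0, -55, -6, 0, 1, 0, 0, 0, -55, -6, 0, 1, 0, 0, 0, 0, 0, 0, 1, 0, 0, 0, 0, 0, 0, 1],
)

```text
clock: 28.42
position: [0.5867, -0.2242, 0.1611]
ee_rot: [-0.001, 0.667, 0.745, 0.0]
contact_force: [0.5, -0.2, 0.1]
width: 0.0853
```

```bash
python3 -c "
from h import *
s=get_state(); im=get_image('wrist')[:,:,::-1]; cv2.imwrite('pics/nut9.png',im)
K,T=cam('wrist',s); p=proj(K,T,[[0.524,-0.157,0.083]])[0]; print(p,s['clock'])
x,y=int(p[0])-85,max(0,int(p[1])-75); print(x,y)
l=cv2.createCLAHE(6,(4,4)).apply(cv2.cvtColor(im[y:y+150,x:x+170],cv2.COLOR_BGR2GRAY))
cv2.imwrite('pics/nut9c.png',cv2.resize(l,None,fx=4,fy=4,interpolation=cv2.INTER_NEAREST))
def P(ux,uy): return toplane(K,T,[[x+ux/4,y+uy/4]],.089)[0,:2]
import pickle; pickle.dump(s,open('nut9.pkl','wb'))
"
```

```text
[220.46402591 122.28669451] 28.425
135 47
```

View pics/nut9c.png

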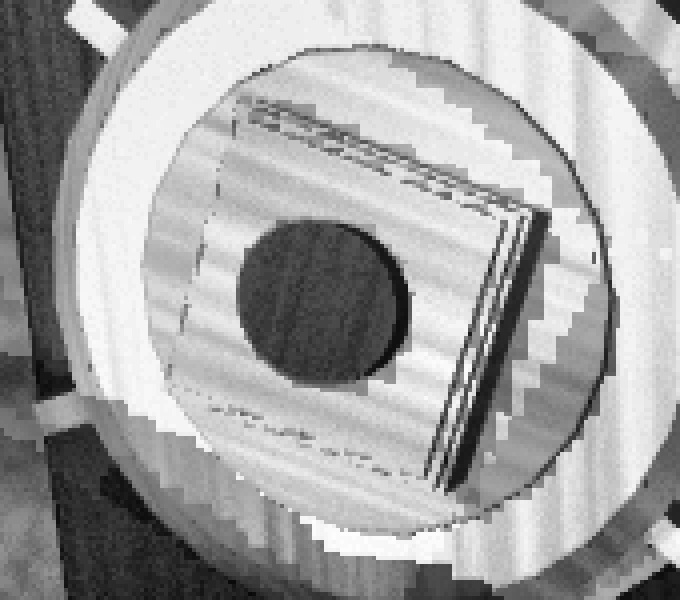

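```bash
python3 -c "
from h import *
import pickle
s=pickle.load(open('nut9.pkl','rb'));K,T=cam('wrist',s);x,y=135,47
def a(p,q):
    W=toplane(K,T,[[x+p[0]/4,y+p[1]/4],[x+q[0]/4,y+q[1]/4]],.086)[:,:2]; d=W[1]-W[0]; return np.degrees(np.arctan2(d[1],d[0]))%90, np.hypot(*d)
for l in [((245,97),(545,212)),((260,122),(500,216)),((505,222),(428,472)),((236,105),(170,380)),((215,408),(425,475))]: print(a(*l))
"
```

```text
(np.float64(76.128664754367), np.float64(0.03995209447808077))
(np.float64(75.64779614844403), np.float64(0.032089395009795005))
(np.float64(75.89616835534765), np.float64(0.03423214444821057))
(np.float64(76.71727100378588), np.float64(0.03608823822166043))
(np.float64(78.43878213942665), np.float64(0.02899675220890144))
```

Nut now at about 76°, having turned about 25° from 100.7°. With the socket tight at 70.6° and about 4° of play, the tight angle is about 75°, so at most about 0.02 rad has been lost. The wrench is inside the mat and the arm is clear, so I'm handing in.

```bash
python3 -c "
from h import *
sign_off(); s=get_state(); print(s['clock'],s['contact_force'])"
```

```text
the job is handed in; nothing more can be done
the job is handed in; nothing more can be done
```

The job is done and handed in at about 28.5 s of the 69 s allowed. sign_off gives no verdict, so what follows rests on my own checks.

**Fit:** I picked the wrench up by its grip and set the socket fully down on the nut of the middle gearbox (base measured 149.5 mm). The seat was felt at tool-tip (TCP) height 0.0725 m, which matches the height it should be.

**Tightening:** The wrench turned clockwise about 30° before the torque jumped to about 1.75 N m. I bent the hinge to about 0.106 rad by the hand's position and roughly 6–8° in the top picture, held it 0.3 s, and eased off. I did not see the hinge angle directly.

**Lift-off:** The sideways forces were near zero as the socket came off.

**Last checks:**
- **Wrench:** it lies flat and straight on the mat with its head at about (0.575, 0.182). Head and grip are both well inside the mat, and the set-down force was under about 10 N.
- **Nut:** it measures about 76°, against an expected tight angle of about 75°, so it lost at most about 0.02 rad. One faint edge read 78.4° and the other four 75.6–76.7°, so I discounted it.
- **Other things:** the bystanders look unmoved in the scene picture, checked by eye only. The gripper is open and touches nothing.

**One disagreement:** the top camera and wrist camera differed by up to about 3 mm in absolute position. I worked from wrist-camera differences instead, and the socket went on without resistance.

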